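# Shift the last carrier onto the nailing bed and pin it there

### The arm

A 7-joint arm with a two-finger parallel gripper is mounted at the origin on the work surface; the furniture and walls round the work are solid. World frame = base frame: x ahead of the robot, y to its left, z up, the work surface at z = 0. Lengths are in m, angles in rad, forces in N, time in s.
With the tool pointing down it reaches from about 0.4 to 0.85 m from the base axis. Payload 10.4 kg.
Tool frame: the origin (TCP) lies at the very end of the fingers, on their centre line; the grasp point (between the pads) lies 19 mm behind it (grip_point_offset is the distance from the TCP to the grasp point, in m); z points along the fingers, y is the line along which they close (so a half turn about z gives the same grasp; the last joint's range is limited). The gripper opens to 87 mm and grips with 3 to 60 N. Pads are 19 mm wide; open, the fingers measure 117 mm over their backs; the gripper's body (75 mm by 190 mm) begins 51 mm behind the grasp point.
Start: joints at [1.167, 0.332, -0.065, 1.46, 0.022, 1.35, -0.088], TCP at [0.232, -0.58, 0.223] pointing down, gripper open.
Joint ranges: [-2.6, 2.6], [-0.5, 2.12], [-1.47, 1.34], [0.16, 2.42], [-1.27, 4.41], [0.06, 2.06], [-2.6, 2.6]. Speed limits (rad/s): [2.22, 2.22, 2.79, 2.79, 3.14, 3.14, 3.14].

### API

Orientations are given as a unit quaternion [x, y, z, w].
In Python, from bench import * gives the robot as it stands.
- The arm moves only by the tool play_rows, never from a script. Its argument "increments" is text: rows parted by semicolons, each of 7 numbers parted by spaces: the turn, a rotation vector about the tool's x, y, z in rad, then the shift along the tool's x, y, z in m, then the opening, from 0 (shut) to 1 (fully open). A call has 1 to 8 rows; each row is the pose to reach, as a shift and turn from the pose commanded when the call began, along the tool's axes at that moment; what a row does not reach only later rows make up. A row lasts 1/10 s, in which the tool goes at most 50 mm and 8.59 degrees, less where a joint would pass 70% of its speed; a pose out of reach is approached as far as the arm can. A call with a gripper value outside its range is refused whole. The fingers move at their own pace and stop on an object; "grip_force" is the grip in N (left out, the last holds). Time passes only in rows, so rows that repeat a pose let the fingers close. It gives the time, the measured TCP pose, the force, the opening and the grip force at its end, in the units of the state.
- read_state(): the state, without advancing time (a new reading comes with each control period).
- camera(name): name is "scene" or "top" or "wrist"; returns a dict with "color" (384x512x3 uint8, red, green, blue), "fx", "fy", "cx", "cy" (pixels), "camera_from_world" (4x4, takes a point from world to camera coordinates); the wrist camera has in their place "mount" (4x4, takes a point from camera to tool coordinates, whose origin is the TCP and whose axes are the flange's). Camera axes: x right, y down, z forward; pixel columns grow to the right and rows downward; lengths in m; the calibration is good to about 2 mm. The wrist camera is an equidistant fisheye: a pixel r from the principal point sees the ray r / f radians off the axis. A picture is of the moment at which its call begins: read the wrist's pose just before it. There is no depth.
- close_job(): hands the job in; it is judged then, once.
The state is a dict: "time": time; "joint_positions": joint angles; "joint_vel": joint speeds; "joint_torque": joint torques, N m; "ee_pos": TCP position; "eef_rot": TCP orientation; "ft_force": force on the tool from outside, world axes, zero at the start; "torque": the same for the moment, N m; "width": finger opening in m; "grip_force": force on a finger pad.
Only numpy, scipy, OpenCV 4.12 (cv2) and the standard library are available. Lean on these libraries where they do the work, as an engineer would, in place of code of your own. Each camera call takes 0.05 s, during which the arm holds its last target. There are 200 camera calls.

### The job

The wooden last is ready for nailing. Take the carton of nails off the steel nailing bed and stand it upright on the bench; then pull the detent pin that locks the last's carrier to the plywood loading deck, push the carrier along its track, down the small step and onto the nailing bed as far as the end stop, with the last still sitting in it, and press the same pin fully home through the bed's bracket so that the carrier is locked there. Do not lift the carrier off its track, and leave the other things standing round the fixture where they are.

Things in the scene. Friction and masses are not known exactly. Their poses are not given: they have to be found in the camera images.
- loading_deck: fixed plywood loading deck with aluminium rails. Origin on the bench under the middle of its edge facing the bed; z up, +y away from the bed along the track (the carrier travels to -y), +x to the far side. Running surface 42 mm up, x -38 to 38, y 0 to 180; rails 10 mm higher, far x 40 to 54, near x -88 to -40. Deck and bed with stop fill x -90 to 56, y -235 to 180
- loading_hole (a point): middle of the hole in the top face of the deck's bracket, 77 mm above the bench, at x -64, y 90 in the deck's frame, axes parallel to it. The bracket is a steel C open along the track: strap 44 x 46 x 8 mm with a 19.5 mm hole, underside 17 mm above the near rail; below it a 16 mm hole goes down through rail and deck (22 mm)
- anvil_bed: fixed dark steel nailing bed in line with the deck, 8 to 22 mm gap between; same cross-section, but its running surface is 38 mm above the bench: a 4 mm step down. Origin on the bench under the middle of its edge facing the deck; axes as the deck's; it fills y -186 to 0
- bed_stop (a point): middle of the face of the bed's end stop, level with the running surface, y -183.5 in the bed's frame; the stop is 80 mm wide and 11 mm higher than the running surface. With the carrier's nose against it the carrier's eye is under the bed's hole
- anvil_hole (a point): middle of the hole in the top face of the bed's bracket, 73 mm above the bench, at x -64, y -93 in the bed's frame; bracket and holes as on the deck
- carrier: grey plate 76 x 180 x 12 mm (0.33 to 0.55 kg), loose between the rails with 2 mm play each side, nose to -y. Origin: centre of its underside. A steel eye (10 mm thick, 19.5 mm hole) sticks out to -x over the near rail and passes through the brackets. Low keepers and an upright heel plate hold the last
- carrier_eye (a point): middle of the eye's hole, top face: x -64, y 0, z 22 mm in the carrier's frame
- heel_plate (a point): middle of the top edge of the outer (+y) face of the upright heel plate at the carrier's tail, 87 mm above the carrier's underside. The plate is 8 mm thick, 62 mm wide (46 mm in its upper part), 75 mm high above the carrier's top: a place to push to -y. Sliding takes about 3 to 6 N
- last: pale wooden shoe last, 52 x 150 x 62 mm, about 0.28 kg, lying loose in the carrier, toe to -y. Origin: middle of its underside, over the carrier's origin and 15 mm above the carrier's underside at the start; its top is 77 mm above the carrier's underside
- pin: loose steel T-handled detent pin, 101 mm long, 0.15 kg. Origin on its axis under the collar; z up to the handle, x along the handle bar (random turn). Shank 14 mm thick, 64 mm long, tip tapered; collar 26 mm wide, 6 mm thick. Home, the collar lies on the bracket and the axis is 39 mm from the last's side
- pin_tip (a point): tip of the pin's shank, 64 mm below the collar's underside. Two spring balls in the shank, 51 mm below the collar, snap out under the deck or bed: about 10 N pulls the pin free, about 10 N presses it in; let down, it first stops some 29 mm short of home, upright, with its balls on the near rail
- pin_bar (a point): centre of the pin's handle bar, 30 mm above the collar's underside. The bar is 60 mm long (pin x), 12 mm wide (pin y), 14 mm high; the neck below it is 12 mm thick
- nail_carton: printed red carton 39 (x) x 66 (y) x 84 mm, 0.26 kg, on the nailing bed. Origin: centre of its underside, z up. To stand on the bench top itself (z = 0), which reaches at least x 0.34 to 0.66, y -0.28 to 0.23 in the robot's frame, and x to 0.70 for y -0.2 to 0.06; fixed clutter lies at x below 0.32
- thinner: white bottle with a brown cap, 67 mm thick, 161 mm tall, standing on the bench. Origin: centre of its underside
- thread: spool of brown thread, 44 mm thick, 60 mm tall, standing on the bench. Origin on its underside, 17 mm beside the spool's axis, which is at y +17 mm; a loose thread end reaches to y -38 mm
- glue_tin: round tin, 69 mm thick, 79 mm tall, standing on the bench. Origin: centre of its underside
Mind the look-alikes: they are no part of the job. What is meant by the nail_carton is not green, and is the larger of those in its own colour. What is meant by the pin is not yellow, and is the larger of those in its own colour.

How it is judged:
On the way, in this order (a step that is already met when the one before it is completed fails the run):
1. the carton stands upright on the bench top (height (world z) of nail_carton below 0.006 m and angle between nail_carton's own z axis and vertical below 0.1 rad and linear speed of nail_carton below 0.02 m/s), for 0.1 s.
2. the pin is drawn right out of the loading deck's bracket (z of pin_tip in the frame of loading_hole above 0.002 m), for 0.1 s.
3. the carrier lies flat on the nailing bed, its eye under the bed's bracket hole (horizontal distance between carrier_eye and anvil_hole below 0.005 m and z of carrier in the frame of anvil_bed between 0.034 and 0.041 m), for 0.2 s.
At the end, for the whole second after the job is handed in: carton upright on the bench; carrier flat on the bed, eye within 5 mm of the bed's hole; pin upright (0.1 rad), within 5 mm of the hole's axis, collar within 3 mm of the bracket; last level and within 12 mm of its seat in the carrier; carrier, pin and carton at rest (all of step 1 and all of step 3 and angle between carrier's own z axis and vertical below 0.03 rad and z of pin in the frame of anvil_hole between -0.003 and 0.003 m and horizontal distance between pin and anvil_hole below 0.005 m and angle between each of pin, last's own z axis and vertical below 0.1 rad and x of last in the frame of carrier between -0.012 and 0.012 m and y of last in the frame of carrier between -0.012 and 0.012 m and linear speed of each of carrier, pin below 0.02 m/s); the robot touches nothing.
It fails at once if the carrier is lifted off the track (z of carrier in the frame of loading_deck above 0.06 m).
It fails at once if the carton is tipped over (angle between nail_carton's own z axis and vertical above 0.6 rad).
It fails at once if a thing standing round the fixture is shifted or tipped (distance of any of thinner, thread, glue_tin from where it was at the start of the episode above 0.025 m or angle between any of thinner, thread, glue_tin's own z axis and vertical above 0.3 rad).
It also fails if it takes over 67 s, if anything falls off the work surface, if the arm or the gripper's body presses on something with over 40 N, if the wrist force passes 120 N, or if a joint passes its speed limit or range.

## Working session

There is one attempt and no reset: what is moved stays moved. The work goes in short steps, Python scripts to look and compute and a tool call to move; the robot and the scene stay as the last step left them, time stands still between calls to the robot, and variables do not carry over. Pictures are saved under pics/ and viewed, at most 10 in all, crops included, and the job is handed in when it is done.

Besides the shell and the picture viewer there is one more tool, called after "Call:" in YAML: its name, and indented under it one key for each argument. play_rows: Moves the arm, as the interface text tells. Its arguments: {"type":"object","properties":{"increments":{"type":"string"},"grip_force":{"type":"number"}},"required":["increments"]}

```bash
mkdir -p pics; ls
python3 - <<'E'
from bench import *
import cv2,json
s=read_state();print({k:(v if not hasattr(v,'tolist') else v.tolist()) for k,v in s.items()})
for n in("scene","top"):
    c=camera(n);cv2.imwrite(f"pics/{n}0.png",c["color"][:,:,::-1]);print(n,c["fx"],c["fy"],c["cx"],c["cy"],c["camera_from_world"])
w=camera("wrist");print(w["fx"],w["cx"],w["cy"],w["mount"])
a=cv2.imread("pics/scene0.png");b=cv2.imread("pics/top0.png")
cv2.imwrite("pics/t0.png",cv2.resize(b,(800,600),interpolation=cv2.INTER_CUBIC))
cv2.imwrite("pics/s0.png",cv2.resize(a,(800,600),interpolation=cv2.INTER_CUBIC))
E
```

```text
pics
{'time': 0.0, 'joint_positions': [1.1673885850821952, 0.33288274821602987, -0.06466968350638534, 1.460956842044748, 0.02160012696271466, 1.349883591867025, -0.08848526895686437], 'joint_vel': [0.00018548427499899794, 0.0002521949079276744, -0.0003003860131632786, -0.0019098531627184195, 5.245539433692952e-05, -0.00046239535132797517, -0.00010139098065150312], 'joint_torque': [0.00020639454305637628, -62.32489585876465, 0.02496360393706709, -38.988890647888184, -0.06133470917120576, 0.03977792453952134, 0.00012802668152289698], 'ee_pos': [0.23212668354105298, -0.5798752989092514, 0.22173965544057422], 'eef_rot': [0.9819269258605232, 0.18925907444811232, -0.00017312660300296967, -0.0006964454937600866], 'ft_force': [-0.12130059350613055, 0.3490022293721832, -0.043269160324997245], 'torque': [-0.024269026927172026, -0.009622478060897542, -0.04297065676881634], 'grip_force': 0.0, 'width': 0.08722572222393254}
scene 481.6484495835286 481.6484495835286 259.2390885780975 188.25607793557626 [[-0.82014016 -0.5721086   0.00786555  0.38091456]
 [-0.24481805  0.3384649  -0.90857341  0.22332961]
 [ 0.51714045 -0.74708317 -0.41765117  0.85730097]
 [ 0.          0.          0.          1.        ]]
top 428.60898383415275 428.60898383415275 257.9284964367241 195.17689320170194 [[-2.76503284e-02 -9.99617517e-01  5.27720509e-04 -3.19984133e-02]
 [-9.97812210e-01  2.75686693e-02 -6.00896144e-02  5.20480395e-01]
 [ 6.00520826e-02 -2.18806354e-03 -9.98192847e-01  1.22903642e+00]
 [ 0.00000000e+00  0.00000000e+00  0.00000000e+00  1.00000000e+00]]
297.3186396354542 258.2517384228197 188.37783024469147 [[ 2.98720174e-04 -9.52618123e-01 -3.04168739e-01  8.43897429e-02]
 [ 9.99999581e-01  2.12007893e-05  9.15688420e-04 -1.06196847e-03]
 [-8.65852767e-04 -3.04168885e-01  9.52617730e-01 -1.61793405e-01]
 [ 0.00000000e+00  0.00000000e+00  0.00000000e+00  1.00000000e+00]]
```

View pics/t0.png

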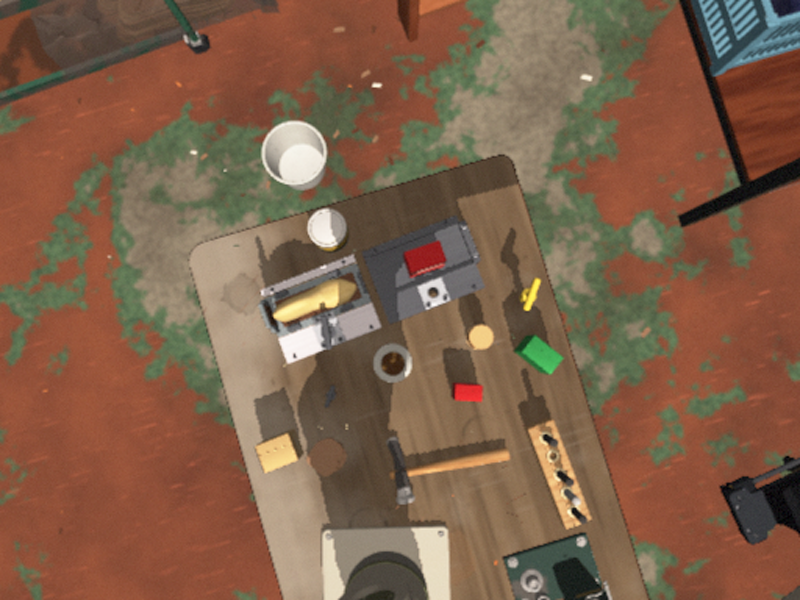

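View pics/s0.png

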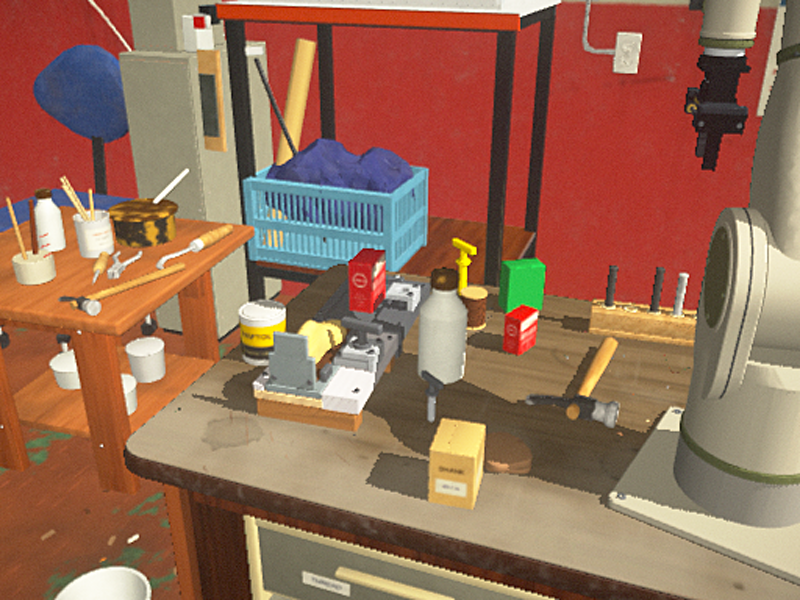

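The top view shows the deck at about (320,315), the bed at about (425,270), the red carton at (425,258), the pin's handle at (327,330), the bottle at (393,362), the tin at (327,228) and the thread at (481,337). The small red carton and the yellow pin are look-alikes.

```bash
cat > h.py <<'E'
import numpy as np,cv2
from scipy.spatial.transform import Rotation as R
from bench import *
def ray(c,u,v,pose=None):
    u=np.asarray(u,float);v=np.asarray(v,float)
    if "mount" in c:
        x=(u-c["cx"])/c["fx"];y=(v-c["cy"])/c["fy"];r=np.hypot(x,y)+1e-12
        d=np.stack([x/r*np.sin(r),y/r*np.sin(r),np.cos(r)],-1)
        T=np.eye(4);T[:3,:3]=R.from_quat(pose[1]).as_matrix();T[:3,3]=pose[0];T=T@np.array(c["mount"])
    else:
        d=np.stack([(u-c["cx"])/c["fx"],(v-c["cy"])/c["fy"],np.ones_like(u)],-1)
        T=np.linalg.inv(c["camera_from_world"])
    return T[:3,3],d@T[:3,:3].T
def onz(c,u,v,z,pose=None):
    o,d=ray(c,u,v,pose);t=(z-o[2])/d[...,2];return o+d*t[...,None]
def proj(c,p,pose=None):
    p=np.atleast_2d(p)
    if "mount" in c:
        T=np.eye(4);T[:3,:3]=R.from_quat(pose[1]).as_matrix();T[:3,3]=pose[0];M=np.linalg.inv(T@np.array(c["mount"]))
        q=p@M[:3,:3].T+M[:3,3];r=np.hypot(q[:,0],q[:,1])+1e-12;th=np.arctan2(r,q[:,2])
        return np.stack([c["cx"]+c["fx"]*th*q[:,0]/r,c["cy"]+c["fy"]*th*q[:,1]/r],-1)
    M=c["camera_from_world"];q=p@M[:3,:3].T+M[:3,3]
    return np.stack([c["cx"]+c["fx"]*q[:,0]/q[:,2],c["cy"]+c["fy"]*q[:,1]/q[:,2]],-1)
def snap(n,f):
    s=read_state();c=camera(n);cv2.imwrite(f,c["color"][:,:,::-1]);return c,(np.array(s["ee_pos"]),np.array(s["eef_rot"]))
E
python3 - <<'E'
from h import *
b=cv2.imread("pics/top0.png")[120:240,155:335]
cv2.imwrite("pics/tc.png",cv2.resize(b,None,fx=4.4,fy=4.4,interpolation=cv2.INTER_CUBIC))
c,_=snap("top","pics/top1.png")
h=cv2.cvtColor(c["color"],cv2.COLOR_RGB2HSV)
m=(((h[...,0]<6)|(h[...,0]>174))&(h[...,1]>190)&(h[...,2]>90)).astype(np.uint8)
m[:130]=0;m[260:]=0
n,l,st,ce=cv2.connectedComponentsWithStats(m)
for i in range(1,n):
    if st[i,4]>30:
        cn=cv2.findContours((l==i).astype(np.uint8),0,1)[0][0];print(st[i],ce[i],cv2.boxPoints(cv2.minAreaRect(cn)).tolist())
# rough points on the bench from 800-wide picture coordinates
for n,u,v,z in [("hole bed",433,292,.073),("pin handle",327,322,.107),("deck near-left",288,362,.052),("deck far-left",262,290,.052),("bed near-right",482,285,.048),("bed far right",463,220,.048),("thinner cap",393,362,.161),("thread",481,337,.06),("tin",327,228,.079),("gap far",360,255,.05),("gap near",382,328,.05)]:
    print(n,onz(c,u/1.5625,v/1.5625,z).round(3))
E
```

```text
[259 155  26  20 311] [271.23472669 164.11254019] [[257.9000244140625, 161.70001220703125], [280.4000244140625, 154.20001220703125], [284.5, 166.5], [262.0, 174.0]]
[291 245  17  12 170] [298.98823529 250.55882353] [[290.248291015625, 255.02072143554688], [291.0965576171875, 244.84140014648438], [307.81378173828125, 246.2344970703125], [306.96551513671875, 256.413818359375]]
hole bed [ 0.538 -0.1    0.073]
pin handle [0.488 0.085 0.107]
deck near-left [0.42  0.163 0.052]
deck far-left [0.551 0.208 0.052]
bed near-right [ 0.55  -0.19   0.048]
bed far right [ 0.67  -0.16   0.048]
thinner cap [ 0.418 -0.027  0.161]
thread [ 0.456 -0.184  0.06 ]
tin [0.656 0.085 0.079]
gap far [0.61  0.029 0.05 ]
gap near [ 0.477 -0.007  0.05 ]
```

View pics/tc.png

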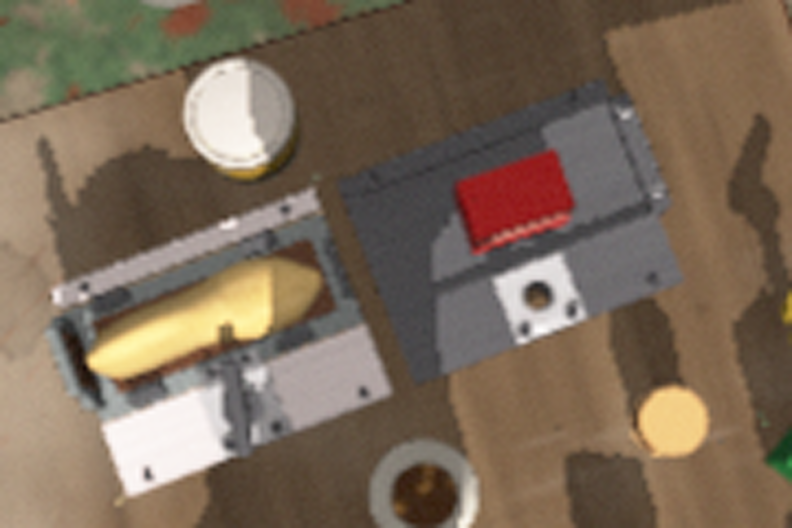

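The crop shows deck rail corners at (127,496), (392,392), (52,290) and (318,190). Bed corners are at (683,278), (417,382), (340,180) and (605,82), the bed hole is at (538,295), and the pin's bar runs roughly from (227,350) to (241,452).

```bash
cat >> h.py <<'E'
def fit(loc,w):
    "plane rigid fit world=Rz(a)loc+t"
    loc=np.asarray(loc,float)[:,:2];w=np.asarray(w)[:,:2];a=loc-loc.mean(0);b=w-w.mean(0)
    th=np.arctan2((a[:,0]*b[:,1]-a[:,1]*b[:,0]).sum(),(a*b).sum());Rm=np.array([[np.cos(th),-np.sin(th)],[np.sin(th),np.cos(th)]])
    t=w.mean(0)-Rm@loc.mean(0);return th,Rm,t,np.linalg.norm(loc@Rm.T+t-w,axis=1)
E
python3 - <<'E'
from h import *
c=camera("top")
P=lambda q,z:onz(c,155+np.array(q,float)[:,0]/4.4-.5,120+np.array(q,float)[:,1]/4.4-.5,z)
d=P([(127,496),(392,392),(52,290),(318,190)],.052);b=P([(683,278),(417,382),(340,180),(605,82)],.048)
for n,l,w in [("deck",[(-.088,.18),(-.088,0),(.054,.18),(.054,0)],d),("bed",[(-.088,-.186),(-.088,0),(.054,0),(.054,-.186)],b)]:
    th,Rm,t,e=fit(l,w);print(n,"yaw",th.round(4),"t",t.round(4),"res",e.round(4));
    print(" hole",(Rm@([-.064,.09] if n=="deck" else [-.064,-.093])+t).round(4))
print("bedhole px",P([(538,295)],.073).round(4),"pinbar",P([(228,355),(241,452)],.114).round(4))
q=np.array([[258,161.7],[280.4,154.2],[284.5,166.5]])
k=P([(457,185),(558,151),(573,207),(478,243)],.122);print("carton top",k.round(4),k.mean(0))
print("place",onz(c,np.array(504/1.5625),np.array(240/1.5625),0.))
E
```

```text
deck yaw 0.3361 t [0.5615 0.0235] res [0.0012 0.0022 0.0012 0.0021]
 hole [0.4714 0.0874]
bed yaw 0.3385 t [0.5681 0.009 ] res [0.0027 0.0017 0.0017 0.0032]
 hole [ 0.5386 -0.1   ]
bedhole px [[ 0.5385 -0.0992  0.073 ]] pinbar [[0.5039 0.0921 0.114 ]
 [0.4449 0.0854 0.114 ]]
carton top [[ 0.6028 -0.0498  0.122 ]
 [ 0.6219 -0.1116  0.122 ]
 [ 0.5875 -0.1197  0.122 ]
 [ 0.5672 -0.0615  0.122 ]] [ 0.59484054 -0.08565419  0.122     ]
place [ 0.6382254  -0.24092749  0.        ]
```

```bash
cat >> h.py <<'E'
def to(p,yaw,tilt=None):
    s=read_state();C=R.from_quat(s["eef_rot"]);T=R.from_euler("z",yaw)*R.from_euler("x",np.pi)
    print("turn",(C.inv()*T).as_rotvec().round(4),"shift",(C.inv().apply(np.array(p)-s["ee_pos"])).round(4))
E
python3 -c "
from h import *
to([.595,-.086,.26],1.89)"
```

```text
turn [-5.0000e-04 -4.0000e-04 -1.5093e+00] shift [ 0.5204 -0.3239 -0.0376]
```

Call:
play_rows:
  increments: "0 0 -1.51 0.52 -0.324 -0.038 1;0 0 -1.51 0.52 -0.324 -0.038 1;0 0 -1.51 0.52 -0.324 -0.038 1;0 0 -1.51 0.52 -0.324 -0.038 1;0 0 -1.51 0.52 -0.324 -0.038 1;0 0 -1.51 0.52 -0.324 -0.038 1;0 0 -1.51 0.52 -0.324 -0.038 1;0 0 -1.51 0.52 -0.324 -0.038 1"

```text
time: 1.05
ee_pos: [0.4692, -0.2566, 0.2477]
eef_rot: [0.701, 0.713, -0.0, 0.0]
ft_force: [0.4, -0.5, 0.3]
width: 0.0871
grip_force: 0.0
```

```bash
python3 -c "
from h import *
print(read_state()['joint_positions'])
to([.595,-.086,.26],1.89)"
```

```text
[ 0.82261357  0.14976432 -0.45021532  1.64321176  0.06683779  1.36324704
  0.37900122]
turn [ 3.000e-04  7.000e-04 -3.032e-01] shift [ 0.1685  0.1285 -0.0124]
```

Call:
play_rows:
  increments: "0 0 -0.3 0.168 0.128 -0.012 1;0 0 -0.3 0.168 0.128 -0.012 1;0 0 -0.3 0.168 0.128 -0.012 1;0 0 -0.3 0.168 0.128 -0.012 1;0 0 -0.3 0.168 0.128 -0.012 1;0 0 -0.3 0.168 0.128 -0.012 1;0 0 -0.3 0.168 0.128 -0.012 1;0 0 -0.3 0.168 0.128 -0.012 1"

```text
time: 1.85
ee_pos: [0.594, -0.0912, 0.2592]
eef_rot: [0.591, 0.807, -0.001, 0.0]
ft_force: [-0.1, -0.1, -1.0]
width: 0.0871
grip_force: 0.0
```

Run:
```python
from h import *
to([.595,-.086,.26],1.89)
c,p=snap("wrist","pics/w0.png")
a=cv2.imread("pics/w0.png");cv2.imwrite("pics/w0b.png",cv2.resize(a,(800,600),interpolation=cv2.INTER_CUBIC))
y=.337;Rm=np.array([[np.cos(y),-np.sin(y)],[np.sin(y),np.cos(y)]])
for n,t,z,L in (("deck",[.5615,.0235],.052,[(-.088,.18),(-.088,0),(.054,0),(.054,.18)]),("bed",[.568,.009],.048,[(-.088,-.186),(-.088,0),(.054,0),(.054,-.186)])):
    print(n,(proj(c,np.c_[np.array(L)@Rm.T+t,np.full(4,z)],p)*1.5625).round())
print((proj(c,[[.5385,-.1,.073],[.4714,.0874,.107]],p)*1.5625).round())
np.save("w0.npy",np.r_[p[0],p[1]])
```

```text
turn [-0.0007  0.0009 -0.0119] shift [ 0.0047  0.0025 -0.0008]
deck [[295. -85.]
 [297. 114.]
 [477. 107.]
 [467. -93.]]
bed [[317. 348.]
 [300. 133.]
 [478. 127.]
 [477. 344.]]
[[331. 251.]
 [311. -18.]]
```

View pics/w0b.png

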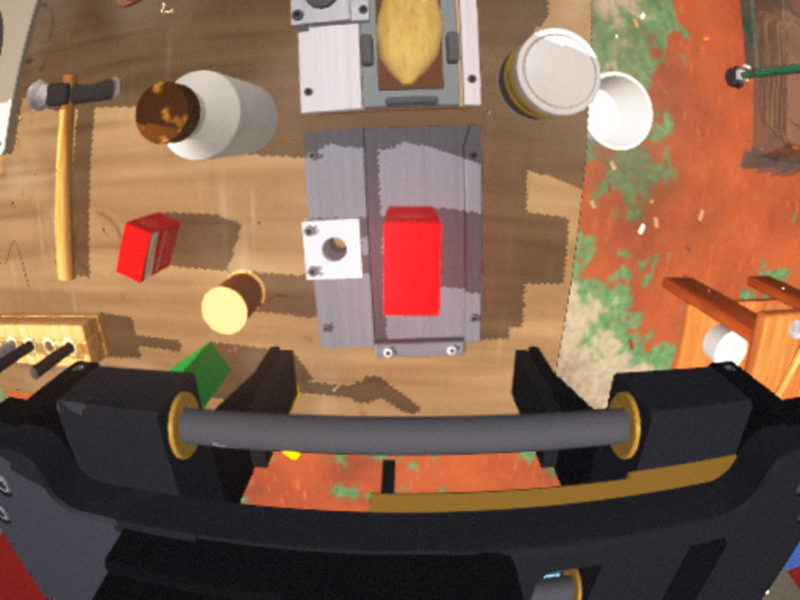

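The bed's corners lie at (305,133), (480,124), (481,340) and (322,348), its hole at (335,248), and the carton's top face spans (384,222) to (441,315). All are within 2 mm of what the top view gave.

Run:
```python
from h import *
w=np.load("w0.npy");p=(w[:3],w[3:]);c=camera("wrist")
P=lambda q,z:onz(c,np.array(q,float)[:,0]/1.5625-.3,np.array(q,float)[:,1]/1.5625-.3,z,p)
b=P([(322,348),(305,133),(480,124),(481,340)],.048)
th,Rm,t,e=fit([(-.088,-.186),(-.088,0),(.054,0),(.054,-.186)],b);print("bed",th,t,e.round(4),Rm@[-.064,-.093]+t)
print("hole",P([(335,248)],.073))
h=cv2.cvtColor(cv2.imread("pics/w0.png"),cv2.COLOR_BGR2HSV)
m=(((h[...,0]<5)|(h[...,0]>175))&(h[...,1]>200)&(h[...,2]>200)).astype(np.uint8)
n,l,st,_=cv2.connectedComponentsWithStats(m);i=l[175,264]
box=cv2.boxPoints(cv2.minAreaRect(cv2.findContours((l==i).astype(np.uint8),0,1)[0][0]));print(st[i],box)
k=onz(c,box[:,0],box[:,1],.122,p);print(k.round(4),k.mean(0),np.linalg.norm(np.diff(k,axis=0),axis=1))
to([.595,-.086,.26],1.89)
```

```text
bed 0.34999885770685546 [0.56882659 0.01182457] [0.0004 0.0019 0.0008 0.0018] [ 0.5405961  -0.09748252]
hole [[ 0.54003586 -0.09634613  0.073     ]]
[ 246  141   36   60 2008] [[246. 141.]
 [281. 141.]
 [281. 200.]
 [246. 200.]]
[[ 0.5703 -0.057   0.122 ]
 [ 0.6041 -0.0462  0.122 ]
 [ 0.6246 -0.1064  0.122 ]
 [ 0.5889 -0.1178  0.122 ]] [ 0.59696877 -0.08185175  0.122     ] [0.03549604 0.06358612 0.03750376]
turn [-0.0003  0.0008 -0.0118] shift [ 0.0043  0.0023 -0.0006]
```

```bash
python3 -c "
from h import *
print(read_state()['ee_pos']);to([.597,-.083,.084],1.88)"
```

```text
[ 0.59415055 -0.09081946  0.25940487]
turn [-0.0003  0.0008 -0.0018] shift [0.0067 0.0051 0.1754]
```

Call:
play_rows:
  increments: "0 0 0 0.007 0.005 0.05 1;0 0 0 0.007 0.005 0.1 1;0 0 0 0.007 0.005 0.14 1;0 0 0 0.007 0.005 0.165 1;0 0 0 0.007 0.005 0.175 1;0 0 0 0.007 0.005 0.175 0.8;0 0 0 0.007 0.005 0.175 0;0 0 0 0.007 0.005 0.175 0"
  grip_force: 20

```text
time: 2.75
ee_pos: [0.5985, -0.0811, 0.0862]
eef_rot: [0.59, 0.808, 0.001, 0.001]
ft_force: [-1.0, 0.2, 0.2]
width: 0.0705
grip_force: 0.0
```

Call:
play_rows:
  increments: "0 0 0 0 0 0 0;0 0 0 0 0 0 0;0 0 0 0 0 0 0;0 0 0 0 0 0 0"

```text
time: 3.15
ee_pos: [0.5973, -0.0809, 0.0845]
eef_rot: [0.589, 0.808, -0.0, 0.0]
ft_force: [-2.5, -0.3, 1.3]
width: 0.0391
grip_force: 0.8
```

Call:
play_rows:
  increments: "0 0 0 0 0 0 0;0 0 0 0 0 0 0;0 0 0 0 0 -0.03 0;0 0 0 0 0 -0.06 0;0 0 0 -0.04 -0.003 -0.06 0;0 0 0 -0.08 -0.006 -0.06 0;0 0 0 -0.12 -0.01 -0.06 0;0 0 0 -0.165 -0.01 -0.06 0"

```text
time: 3.95
ee_pos: [0.6379, -0.2422, 0.144]
eef_rot: [0.589, 0.808, -0.0, -0.0]
ft_force: [1.6, 0.6, -1.7]
width: 0.0378
grip_force: 19.9
```

Call:
play_rows:
  increments: "0 0 0 0 0 0.0 0;0 0 0 0 0 0.04 0;0 0 0 0 0 0.075 0;0 0 0 0 0 0.09 0;0 0 0 0 0 0.096 0;0 0 0 0 0 0.098 0;0 0 0 0 0 0.098 0"

```text
time: 4.65
ee_pos: [0.6391, -0.2412, 0.0477]
eef_rot: [0.589, 0.808, 0.0, 0.001]
ft_force: [-0.2, 0.1, -1.7]
width: 0.0381
grip_force: 20.0
```

Run:
```python
from h import *
s=read_state();print(s["ee_pos"],s["ft_force"],s["width"],s["grip_force"])
c,p=snap("scene","pics/s1.png")
a=cv2.imread("pics/s1.png")[100:290,120:390];cv2.imwrite("pics/s1b.png",cv2.resize(a,None,fx=2.9,fy=2.9,interpolation=cv2.INTER_CUBIC))
```

```text
[ 0.63913141 -0.24121183  0.04772767] [-0.19274262  0.10297289 -1.65058085] 0.03805096288901816 19.986907060956582
```

View pics/s1b.png

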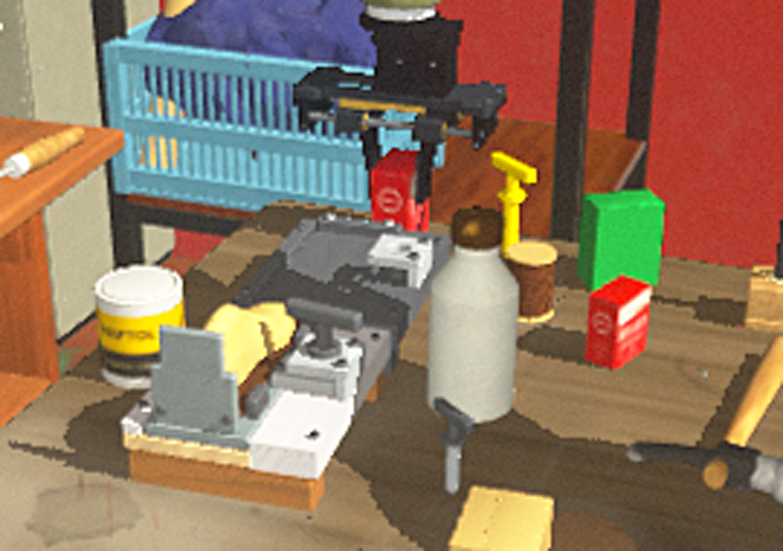

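Call:
play_rows:
  increments: "0 0 0 0 0 0.0015 0;0 0 0 0 0 0.0018 0;0 0 0 0 0 0.0018 0.6;0 0 0 0 0 0.0018 0.6;0 0 0 0 0 0.0018 0.6;0 0 0 0 0 0.0018 0.6;0 0 0 0 0 -0.03 0.6;0 0 0 0 0 -0.08 0.6"

```text
time: 5.5
ee_pos: [0.636, -0.2405, 0.1238]
eef_rot: [0.589, 0.808, -0.001, -0.003]
ft_force: [1.7, 0.4, 1.0]
width: 0.0522
grip_force: 0.0
```

```bash
python3 -c "
from h import *
s=read_state();print(s['ee_pos'],s['ft_force'],s['width'])
to([.56,.03,.27],1.90)"
```

```text
[ 0.63603736 -0.24052248  0.1237517 ] [1.67654682 0.44040748 1.0354627 ] 0.05219938162158432
turn [-0.005  -0.004  -0.0189] shift [ 0.2814  0.0094 -0.1452]
```

Call:
play_rows:
  increments: "0 0 -0.02 0 0.009 -0.05 0.7;0 0 -0.02 0.05 0.009 -0.1 0.7;0 0 -0.02 0.28 0.009 -0.145 0.7;0 0 -0.02 0.28 0.009 -0.145 0.7;0 0 -0.02 0.28 0.009 -0.145 0.7;0 0 -0.02 0.28 0.009 -0.145 0.7;0 0 -0.02 0.28 0.009 -0.145 0.7;0 0 -0.02 0.28 0.009 -0.145 0.7"

```text
time: 6.3
ee_pos: [0.56, 0.0364, 0.274]
eef_rot: [0.577, 0.817, 0.002, 0.001]
ft_force: [0.7, 0.2, 0.9]
width: 0.0611
grip_force: 0.0
```

Call:
play_rows:
  increments: "0 0 0 0 0 0 0.7;0 0 0 0 0 0 0.7"

```text
time: 6.5
ee_pos: [0.5615, 0.027, 0.2709]
eef_rot: [0.582, 0.813, -0.0, 0.0]
ft_force: [0.6, -0.6, 0.3]
width: 0.0608
grip_force: 0.0
```

Run:
```python
from h import *
c,p=snap("wrist","pics/w1.png")
np.save("w1.npy",np.r_[p[0],p[1]]);print(p)
a=cv2.imread("pics/w1.png")[:290,60:445];cv2.imwrite("pics/w1b.png",cv2.resize(a,None,fx=2.0,fy=2.0,interpolation=cv2.INTER_CUBIC))
```

```text
(array([0.56147978, 0.02700596, 0.27092883]), array([ 5.81966979e-01,  8.13212326e-01, -3.81654161e-04,  3.47494937e-05]))
```

View pics/w1b.png

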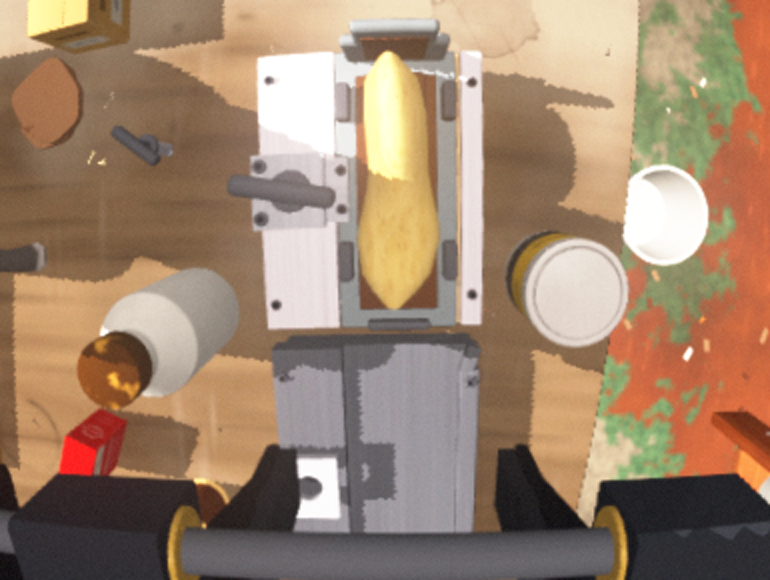

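The pin's bar runs from (230,186) to (335,196) in this crop. Deck corners are at (258,57), (268,329), (482,323) and (480,52), the bed hole is at (309,488), and the heel plate's top edge runs from (350,28) to (438,26).

Run:
```python
from h import *
w=np.load("w1.npy");p=(w[:3],w[3:]);c=camera("wrist")
P=lambda q,z:onz(c,60+np.array(q,float)[:,0]/2-.25,np.array(q,float)[:,1]/2-.25,z,p)
d=P([(258,57),(268,329),(482,323),(480,52)],.052)
th,Rm,t,e=fit([(-.088,.18),(-.088,0),(.054,0),(.054,.18)],d);print("deck",th,t,e.round(4),"hole",Rm@[-.064,.09]+t)
b=P([(230,186),(335,196)],.109);v=b[1]-b[0];print("bar",b,b.mean(0),np.linalg.norm(v),np.arctan2(v[1],v[0]))
print("bedhole",P([(309,488)],.073)); print("heel",P([(352,24),(438,23)],.129))
k=P([(385,283)],.1)
print("cap",P([(115,369)],.161),"tin",P([(576,291)],.079))
```

```text
deck 0.3459960224720636 [0.56386709 0.02645697] [0.0006 0.0002 0.0011 0.0013] hole [0.47313781 0.08941883]
bar [[0.44526178 0.08422037 0.109     ]
 [0.50299613 0.09561623 0.109     ]] [0.47412896 0.0899183  0.109     ] 0.05884828506590113 0.19487915647570256
bedhole [[ 0.53978675 -0.09693217  0.073     ]]
heel [[0.48400846 0.18459293 0.129     ]
 [0.52472159 0.19899852 0.129     ]]
cap [[ 0.42282337 -0.01758079  0.161     ]] tin [[0.65743583 0.08924267 0.079     ]]
```

```bash
python3 -c "
from h import *
to([.4737,.0897,.20],3.337)"
```

```text
turn [-7.0000e-04 -8.0000e-04 -1.4387e+00] shift [ 0.0879 -0.0628  0.0707]
```

Call:
play_rows:
  increments: "0 0 -1.2 0.088 -0.063 0.04 0.6;0 0 -1.2 0.088 -0.063 0.04 0.6;0 0 -1.2 0.088 -0.063 0.04 0.6;0 0 -1.2 0.088 -0.063 0.04 0.6;0 0 -1.2 0.088 -0.063 0.04 0.6;0 0 -1.2 0.088 -0.063 0.04 0.6;0 0 -1.2 0.088 -0.063 0.04 0.6;0 0 -1.2 0.088 -0.063 0.04 0.6"

```text
time: 7.4
ee_pos: [0.4735, 0.0901, 0.231]
eef_rot: [0.018, 1.0, 0.0, -0.0]
ft_force: [0.4, -0.0, 0.2]
width: 0.0522
grip_force: 0.0
```

Call:
play_rows:
  increments: "0 0 -0.24 0 0 0.03 0.6;0 0 -0.24 0 0 0.03 0.6;0 0 -0.24 0 0 0.03 0.6;0 0 -0.24 0 0 0.03 0.6;0 0 -0.24 0 0 0.03 0.6"

```text
time: 7.9
ee_pos: [0.4736, 0.091, 0.2017]
eef_rot: [-0.098, 0.995, 0.0, 0.0]
ft_force: [0.3, -0.3, -0.3]
width: 0.0522
grip_force: 0.0
```

```bash
python3 -c "
from h import *
s=read_state();print(s['joint_positions'],s['ee_pos'])
to([.4737,.0897,.087],3.337)"
```

```text
[ 0.49313294  0.08932163 -0.80560855  1.82041051  0.06771937  1.25914086
  1.43583627] [0.47363681 0.09095448 0.201713  ]
turn [0.     0.0008 0.0009] shift [ 0.0003 -0.0012  0.1147]
```

Call:
play_rows:
  increments: "0 0 0 0 -0.001 0.04 0.6;0 0 0 0 -0.001 0.08 0.6;0 0 0 0 -0.001 0.105 0.6;0 0 0 0 -0.001 0.1145 0.6;0 0 0 0 -0.001 0.1145 0.6;0 0 0 0 -0.001 0.1145 0.1;0 0 0 0 -0.001 0.1145 0;0 0 0 0 -0.001 0.1145 0"
  grip_force: 45

```text
time: 8.7
ee_pos: [0.4742, 0.0903, 0.0879]
eef_rot: [-0.099, 0.995, -0.0, 0.001]
ft_force: [0.6, -1.1, -0.1]
width: 0.0357
grip_force: 0.0
```

Call:
play_rows:
  increments: "0 0 0 0 0 0 0;0 0 0 0 0 0 0;0 0 0 0 0 0 0;0 0 0 0 0 0 0"

```text
time: 9.1
ee_pos: [0.4735, 0.0901, 0.0869]
eef_rot: [-0.099, 0.995, -0.0, 0.0]
ft_force: [0.0, -0.6, 0.5]
width: 0.0111
grip_force: 44.9
```

Call:
play_rows:
  increments: "0 0 0 0 0 -0.01 0;0 0 0 0 0 -0.02 0;0 0 0 0 0 -0.035 0;0 0 0 0 0 -0.055 0;0 0 0 0 0 -0.08 0;0 0 0 0 0 -0.11 0;0 0 0 0 0 -0.11 0;0 0 0 0 0 -0.11 0"

```text
time: 9.9
ee_pos: [0.4739, 0.0906, 0.1982]
eef_rot: [-0.1, 0.995, -0.0, 0.001]
ft_force: [-0.3, 0.7, -2.1]
width: 0.0115
grip_force: 44.9
```

Run:
```python
from h import *
s=read_state();print(s["ee_pos"],s["width"],s["ft_force"])
y=.345;ex=np.array([np.cos(y),np.sin(y)]);ey=np.array([-np.sin(y),np.cos(y)]);t=np.array([.5637,.0262])
print("behind heel",t+ey*.225)
to([*(t+ey*.235),.22],y+np.pi)
c,p=snap("scene","pics/s2.png")
a=cv2.imread("pics/s2.png")[100:290,120:390];cv2.imwrite("pics/s2b.png",cv2.resize(a,None,fx=2.9,fy=2.9,interpolation=cv2.INTER_CUBIC))
```

```text
[0.47389699 0.0905525  0.19821166] 0.011495162756936031 [-0.340681    0.71137042 -2.07824917]
behind heel [0.48760575 0.23794198]
turn [-0.0009  0.0023 -0.1456] shift [-0.0412  0.1516 -0.0218]
```

View pics/s2b.png

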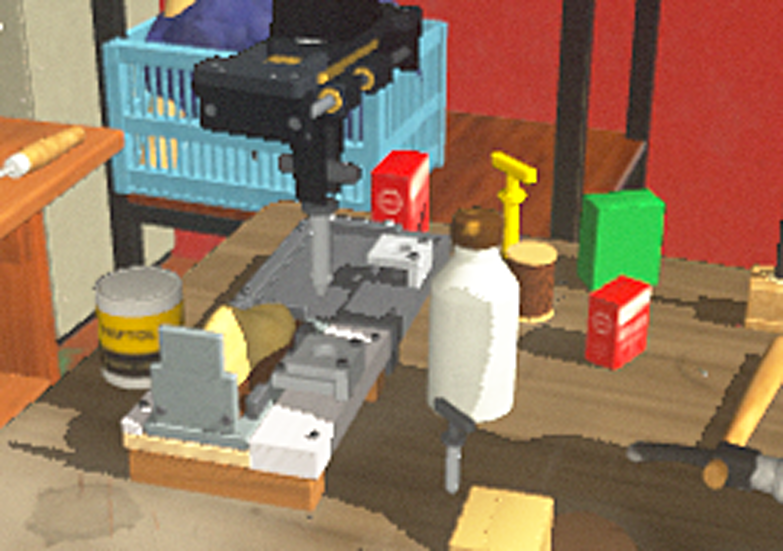

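Call:
play_rows:
  increments: "0 0 0 0 0 -0.022 0;0 0 -0.145 -0.041 0.05 -0.022 0;0 0 -0.145 -0.041 0.1 -0.022 0;0 0 -0.145 -0.041 0.151 -0.022 0;0 0 -0.145 -0.041 0.151 -0.022 0;0 0 -0.145 -0.041 0.151 -0.022 0;0 0 -0.145 -0.041 0.151 -0.022 0"

```text
time: 10.65
ee_pos: [0.4836, 0.2456, 0.218]
eef_rot: [-0.171, 0.985, -0.0, -0.001]
ft_force: [-0.5, -1.2, -0.9]
width: 0.0114
grip_force: 44.9
```

```bash
cat >> h.py <<'E'
Y=.345;ex=np.array([np.cos(Y),np.sin(Y)]);ey=np.array([-np.sin(Y),np.cos(Y)]);T0=np.array([.5637,.0262])
def D(x,y,z): return [*(T0+ex*x+ey*y),z]
def indeck():
    s=read_state();q=np.array(s["ee_pos"]);d=q[:2]-T0;print("deck xy",(d@ex).round(4),(d@ey).round(4),"z",q[2].round(4),"F",np.round(s["ft_force"],1),"w",s["width"],"t",s["time"])
E
python3 -c "
from h import *
indeck();to(D(0,.222,.119),Y+np.pi)"
```

```text
deck xy -0.0012 0.2335 z 0.218 F [-0.5 -1.2 -0.9] w 0.011351360503998932 t 10.65
turn [-0.0004 -0.0016 -0.0007] shift [-0.0014 -0.0115  0.099 ]
```

Call:
play_rows:
  increments: "0 0 0 -0.001 0 0.05 0;0 0 0 -0.001 0 0.09 0;0 0 0 -0.001 0 0.099 0;0 0 0 -0.001 -0.01 0.099 0;0 0 0 -0.001 -0.02 0.099 0;0 0 0 -0.001 -0.028 0.099 0;0 0 0 -0.001 -0.034 0.099 0;0 0 0 -0.001 -0.04 0.099 0"

```text
time: 11.45
ee_pos: [0.4989, 0.2084, 0.1207]
eef_rot: [-0.171, 0.985, -0.0, 0.001]
ft_force: [-3.1, 6.3, 1.5]
width: 0.0113
grip_force: 55.7
```

```bash
python3 -c "
from h import *
indeck()"
```

```text
deck xy 0.0007 0.1934 z 0.1207 F [-3.1  6.3  1.5] w 0.011329605723236566 t 11.45
```

Call:
play_rows:
  increments: "0 0 0 0 -0.007 0.001 0;0 0 0 0 -0.015 0.001 0;0 0 0 0 -0.023 0.001 0;0 0 0 0 -0.031 0.001 0;0 0 0 0 -0.039 0.001 0;0 0 0 0 -0.047 0.001 0;0 0 0 0 -0.055 0.001 0;0 0 0 0 -0.06 0.001 0"

```text
time: 12.25
ee_pos: [0.5186, 0.1536, 0.1195]
eef_rot: [-0.172, 0.985, 0.001, 0.001]
ft_force: [-0.9, 5.2, 2.4]
width: 0.0117
grip_force: 51.1
```

```bash
python3 -c "
from h import *
indeck();to([.4735,.0897,.22],Y+np.pi)"
```

```text
deck xy 0.0007 0.1351 z 0.1195 F [-0.9  5.2  2.4] w 0.011742231907558812 t 12.25
turn [0.0014 0.0014 0.0002] shift [ 0.0639 -0.0447 -0.1006]
```

Call:
play_rows:
  increments: "0 0 0 0 0.015 0 0;0 0 0 0 0.02 -0.03 0;0 0 0 0.01 0.01 -0.07 0;0 0 0 0.03 -0.01 -0.1 0;0 0 0 0.064 -0.0445 -0.1 0;0 0 0 0.064 -0.0445 -0.1 0;0 0 0 0.064 -0.0445 -0.1 0;0 0 0 0.064 -0.0445 -0.1 0"

```text
time: 13.05
ee_pos: [0.473, 0.0902, 0.2187]
eef_rot: [-0.172, 0.985, -0.0, -0.0]
ft_force: [0.1, 0.1, -2.1]
width: 0.0115
grip_force: 44.9
```

Run:
```python
from h import *
indeck();to([.4735,.0898,.156],Y+np.pi)
c,p=snap("wrist","pics/w2.png");np.save("w2.npy",np.r_[p[0],p[1]])
a=cv2.imread("pics/w2.png");cv2.imwrite("pics/w2b.png",cv2.resize(a,(800,600),interpolation=cv2.INTER_CUBIC))
print((proj(c,[[.4735,.0897,.077],[p[0][0],p[0][1],p[0][2]-.074]],p)*1.5625).round())
```

```text
deck xy -0.0637 0.0909 z 0.2187 F [ 0.1  0.1 -2.1] w 0.011543675130923211 t 13.05
turn [-0.     -0.0001  0.0006] shift [-0.0004 -0.0006  0.0627]
[[401. 277.]
 [402. 310.]]
```

View pics/w2b.png

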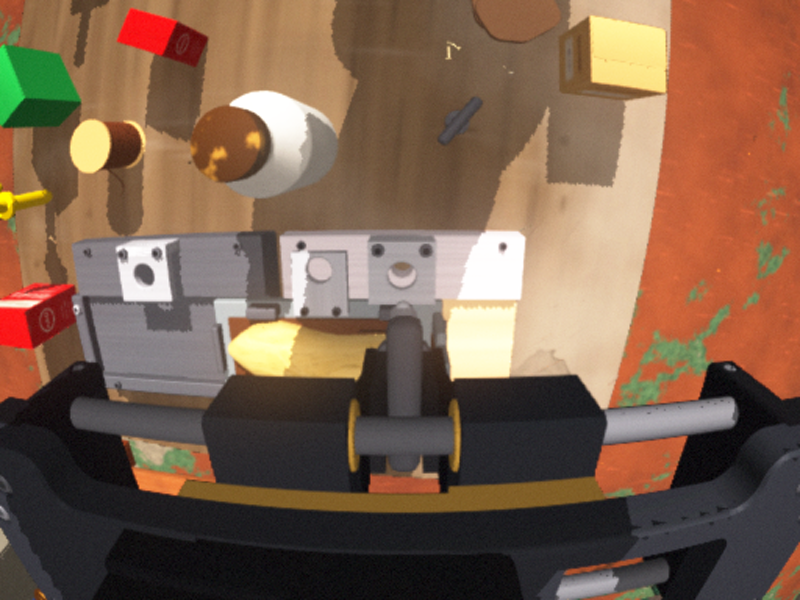

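Call:
play_rows:
  increments: "0 0 0 0 -0.0005 0.03 0;0 0 0 0 -0.0005 0.06 0;0 0 0 0 -0.0005 0.07 0;0 0 0 0 -0.0005 0.08 0;0 0 0 0 -0.0005 0.082 0"

```text
time: 13.6
ee_pos: [0.4733, 0.0892, 0.1365]
eef_rot: [-0.172, 0.985, 0.0, -0.0]
ft_force: [0.4, 0.7, -1.6]
width: 0.0114
grip_force: 44.9
```

Call:
play_rows:
  increments: "0 0 0 0 0 0.008 0;0 0 0 0 0 0.014 0;0 0 0 0 0 0.018 0;0 0 0 0 0 0.019 0;0 0 0 0 0 0.019 0"

```text
time: 14.1
ee_pos: [0.4734, 0.0886, 0.1179]
eef_rot: [-0.171, 0.985, -0.0, 0.0]
ft_force: [-0.9, -0.7, -2.3]
width: 0.0112
grip_force: 44.9
```

Call:
play_rows:
  increments: "0 0 0 0 0 0.0015 0;0 0 0 0 0 0.002 0;0 0 0 0 0 0.002 0"

```text
time: 14.4
ee_pos: [0.4734, 0.0886, 0.1158]
eef_rot: [-0.171, 0.985, -0.0, 0.0]
ft_force: [-0.5, 0.2, -1.8]
width: 0.0116
grip_force: 44.9
```

Call:
play_rows:
  increments: "0 0 0 0 0 0.001 0;0 0 0 0 0 0.001 0.15;0 0 0 0 0 0.001 0.25;0 0 0 0 0 0.001 0.5;0 0 0 0 0 0.001 0.5;0 0 0 0 0 -0.04 0.5;0 0 0 0 0 -0.09 0.5;0 0 0 0 0 -0.105 0.5"

```text
time: 15.2
ee_pos: [0.475, 0.0895, 0.2253]
eef_rot: [-0.172, 0.985, -0.0, 0.003]
ft_force: [-0.3, -0.8, -0.8]
width: 0.0427
grip_force: 0.0
```

```bash
python3 -c "
from h import *
indeck()
c,p=snap('wrist','pics/w3.png');np.save('w3.npy',np.r_[p[0],p[1]])
h=cv2.imread('pics/w3.png')
print((proj(c,[[.4735,.0897,.143],[.4735,.0897,.136]],p)*1.5625).round())
to(D(0,.175,.2),Y+np.pi)
"
```

```text
deck xy -0.0621 0.0895 z 0.2253 F [-0.3 -0.8 -0.8] w 0.042705949198928936 t 15.2
[[403. 302.]
 [404. 298.]]
turn [-0.0024  0.0062 -0.0006] shift [-0.0616  0.0858  0.026 ]
```

Call:
play_rows:
  increments: "0 0 0 -0.03 0.04 0 0.1;0 0 0 -0.067 0.086 0.026 0;0 0 0 -0.067 0.086 0.026 0;0 0 0 -0.067 0.086 0.06 0;0 0 0 -0.067 0.086 0.1 0;0 0 0 -0.067 0.086 0.13 0;0 0 0 -0.067 0.086 0.137 0;0 0 0 -0.067 0.086 0.137 0"
  grip_force: 20

```text
time: 16.05
ee_pos: [0.5068, 0.1921, 0.0832]
eef_rot: [-0.171, 0.985, 0.0, -0.001]
ft_force: [0.6, -0.5, 1.5]
width: 0.0006
grip_force: 0.0
```

```bash
python3 -c "
from h import *
indeck();to(D(0.005,0,.088),Y+np.pi)"
```

```text
deck xy 0.0025 0.1754 z 0.0832 F [ 0.6 -0.5  1.5] w 0.0006309600961901318 t 16.05
turn [ 0.0005 -0.0019 -0.0005] shift [-0.0025 -0.1754 -0.0049]
```

Call:
play_rows:
  increments: "0 0 0 -0.002 -0.02 -0.005 0;0 0 0 -0.002 -0.035 -0.005 0;0 0 0 -0.002 -0.045 -0.005 0;0 0 0 -0.002 -0.055 -0.005 0;0 0 0 -0.002 -0.065 -0.005 0;0 0 0 -0.002 -0.075 -0.005 0;0 0 0 -0.002 -0.085 -0.005 0;0 0 0 -0.002 -0.095 -0.005 0"

```text
time: 16.85
ee_pos: [0.5421, 0.1055, 0.0906]
eef_rot: [-0.172, 0.985, 0.001, 0.002]
ft_force: [0.1, 4.4, -0.3]
width: 0.0003
grip_force: 1.8
```

Call:
play_rows:
  increments: "0 0 0 0 -0.008 0 0;0 0 0 0 -0.016 0 0;0 0 0 0 -0.024 0 0;0 0 0 0 -0.032 0 0;0 0 0 0 -0.04 0 0;0 0 0 0 -0.046 0 0;0 0 0 0 -0.052 0 0;0 0 0 0 -0.058 0 0"

```text
time: 17.65
ee_pos: [0.5609, 0.0482, 0.0886]
eef_rot: [-0.171, 0.985, -0.0, -0.0]
ft_force: [-0.6, 3.3, 0.1]
width: 0.0004
grip_force: 1.4
```

Run:
```python
from h import *
indeck()
c,p=snap("scene","pics/s4.png")
a=cv2.imread("pics/s4.png")[100:290,120:390];cv2.imwrite("pics/s4b.png",cv2.resize(a,None,fx=2.9,fy=2.9,interpolation=cv2.INTER_CUBIC))
```

```text
deck xy 0.0048 0.0217 z 0.0886 F [-0.6  3.3  0.1] w 0.0004028697352174177 t 17.65
```

Call:
play_rows:
  increments: "0 0 0 0 -0.004 0 0;0 0 0 0 -0.008 0 0;0 0 0 0 -0.012 0 0;0 0 0 0 -0.016 0 0;0 0 0 0 -0.019 0 0;0 0 0 0 -0.022 0 0"

```text
time: 18.3
ee_pos: [0.5684, 0.028, 0.0889]
eef_rot: [-0.171, 0.985, 0.0, 0.0]
ft_force: [-1.0, 2.4, 0.2]
width: 0.0003
grip_force: 1.9
```

Call:
play_rows:
  increments: "0 0 0 0 -0.002 0 0;0 0 0 0 -0.004 0 0;0 0 0 0 -0.006 0 0;0 0 0 0 -0.006 0 0"

```text
time: 18.7
ee_pos: [0.5705, 0.0221, 0.0889]
eef_rot: [-0.171, 0.985, -0.0, 0.0]
ft_force: [-0.5, 2.2, -0.1]
width: 0.0005
grip_force: 1.2
```

Run:
```python
from h import *
indeck()
```

```text
deck xy 0.005 -0.0062 z 0.0889 F [-0.5  2.2 -0.1] w 0.000492790476392014 t 18.7
```

Call:
play_rows:
  increments: "0 0 0 0 -0.002 0 0;0 0 0 0 -0.004 0 0;0 0 0 0 -0.006 0 0;0 0 0 0 -0.006 0 0"

```text
time: 19.1
ee_pos: [0.5711, 0.0206, 0.0888]
eef_rot: [-0.173, 0.985, 0.002, -0.001]
ft_force: [-7.4, 14.5, 4.0]
width: 0.0007
grip_force: 8.2
```

Call:
play_rows:
  increments: "0 0 0 0 0.015 0 0;0 0 0 0 0.025 -0.01 0;0 0 0 0 0.025 -0.05 0;0 0 0 0 0.025 -0.09 0;0 0 0 0 0.025 -0.13 0.3;0 0 0 0 0.025 -0.14 0.6;0 0 0 0 0.025 -0.14 0.6"

```text
time: 19.8
ee_pos: [0.5649, 0.0403, 0.2311]
eef_rot: [-0.171, 0.985, -0.001, 0.002]
ft_force: [-1.2, -0.5, -0.4]
width: 0.0166
grip_force: 0.0
```

Run:
```python
from h import *
indeck();to([.4735,.0895,.23],Y+np.pi)
```

```text
deck xy 0.0059 0.0129 z 0.2311 F [-1.2 -0.5 -0.4] w 0.016622849252898468 t 19.8
turn [-0.0024  0.0034 -0.0013] shift [0.0695 0.0771 0.0006]
```

Call:
play_rows:
  increments: "0 0 0 0.035 0.038 0 0.6;0 0 0 0.0695 0.077 0 0.6;0 0 0 0.0695 0.077 0 0.6;0 0 0 0.0695 0.077 0 0.6;0 0 0 0.0695 0.077 0 0.6"

```text
time: 20.3
ee_pos: [0.4729, 0.0882, 0.2282]
eef_rot: [-0.171, 0.985, -0.0, -0.0]
ft_force: [-0.4, -0.4, -0.7]
width: 0.0506
grip_force: 0.0
```

Run:
```python
from h import *
indeck()
c,p=snap("wrist","pics/w5.png");np.save("w5.npy",np.r_[p[0],p[1]]);print(p)
a=cv2.imread("pics/w5.png")[110:380,30:390];cv2.imwrite("pics/w5b.png",cv2.resize(a,None,fx=2.2,fy=2.2,interpolation=cv2.INTER_CUBIC))
```

```text
deck xy -0.0645 0.0891 z 0.2282 F [-0.4 -0.4 -0.7] w 0.05061833923141172 t 20.3
(array([0.47287205, 0.0882408 , 0.22820612]), array([-1.70549056e-01,  9.85349127e-01, -2.10679085e-04, -2.69738973e-04]))
```

View pics/w5b.png

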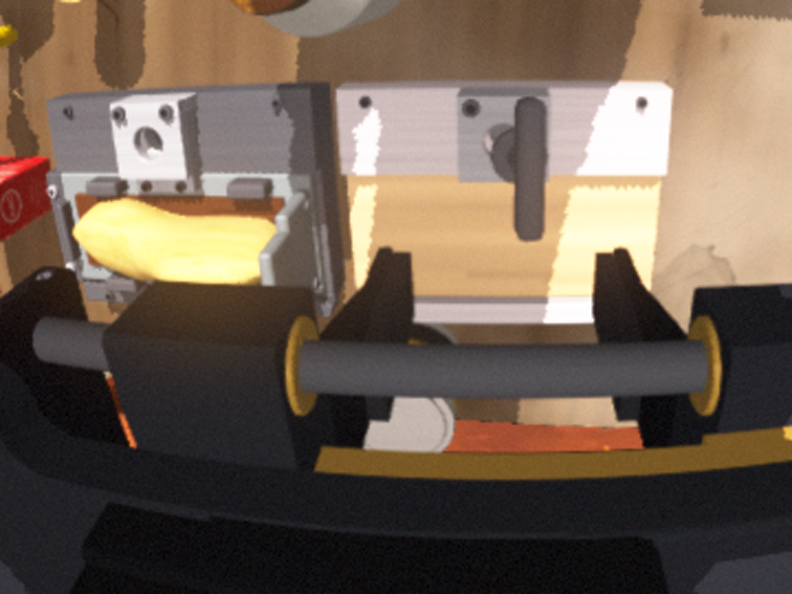

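The carrier sits on the bed with its eye under the hole at (148,143). The pin stands in the deck bracket, its bar running from (530,100) to (530,238) and leaning a little toward +y.

Run:
```python
from h import *
w=np.load("w5.npy");p=(w[:3],w[3:]);c=camera("wrist")
P=lambda q,z:onz(c,30+np.array(q,float)[:,0]/2.2-.25,110+np.array(q,float)[:,1]/2.2-.25,z,p)
def dk(q): d=q[:,:2]-T0;return np.c_[d@ex,d@ey].round(4)
for z in(.130,.137,.143):
    b=P([(530,98),(530,240)],z);print(z,dk(b),"len",np.linalg.norm(b[1]-b[0]))
print("collar c",dk(P([(505,155)],.109)),"bedhole",P([(148,143)],.073),dk(P([(148,143)],.073)))
to(D(-.064,.1,.116),Y+np.pi)
```

```text
0.13 [[-0.0972  0.101 ]
 [-0.0349  0.1017]] len 0.062291544438935136
0.137 [[-0.0986  0.1008]
 [-0.038   0.1014]] len 0.06061479115464421
0.143 [[-0.0998  0.1005]
 [-0.0406  0.1011]] len 0.05917757405382346
collar c [[-0.0672  0.091 ]] bedhole [[ 0.53885628 -0.09717939  0.073     ]] [[-0.0651 -0.1077]]
turn [ 0.001  -0.0005 -0.0023] shift [-0.0002  0.0106  0.1123]
```

Run:
```python
from h import *
to(D(-.067,.0895,.118),Y+np.pi)
```

```text
turn [ 0.001  -0.0005 -0.0023] shift [2.800e-03 1.000e-04 1.103e-01]
```

Call:
play_rows:
  increments: "0 0 0 0.003 0 0.05 0.6;0 0 0 0.003 0 0.09 0.6;0 0 0 0.003 0 0.106 0.6;0 0 0 0.003 0 0.11 0.6;0 0 0 0.003 0 0.11 0.3;0 0 0 0.003 0 0.11 0.15;0 0 0 0.003 0 0.11 0.1;0 0 0 0.003 0 0.11 0.05"
  grip_force: 30

```text
time: 21.2
ee_pos: [0.4703, 0.0884, 0.1196]
eef_rot: [-0.171, 0.985, -0.0, 0.001]
ft_force: [-0.5, -0.7, -0.1]
width: 0.0282
grip_force: 0.0
```

Call:
play_rows:
  increments: "0 0 0 0 0 0 0;0 0 0 0 0 0 0;0 0 0 0 0 0 0;0 0 0 0 0 0 0"
  grip_force: 50

```text
time: 21.6
ee_pos: [0.4698, 0.0884, 0.1189]
eef_rot: [-0.171, 0.985, -0.0, 0.0]
ft_force: [-0.0, 0.2, 1.2]
width: 0.0113
grip_force: 49.9
```

Call:
play_rows:
  increments: "0 0 0 0 0 -0.02 0;0 0 0 0 0 -0.05 0;0 0 0 0 0 -0.09 0;0 0 0 0 0 -0.101 0;0 0 0 0 0 -0.101 0;0 0 0 0 0 -0.101 0"

```text
time: 22.2
ee_pos: [0.4692, 0.088, 0.2186]
eef_rot: [-0.171, 0.985, -0.0, -0.001]
ft_force: [-0.8, 0.7, -2.6]
width: 0.0112
grip_force: 49.9
```

Run:
```python
from h import *
indeck();to([.5397,-.0970,.22],Y+np.pi)
c,p=snap("wrist","pics/w6.png");s,_=snap("scene","pics/s6.png")
a=cv2.imread("pics/w2.png")[170:320,200:320];b=cv2.imread("pics/w6.png")[170:320,200:320]
a,b=[cv2.resize(x,None,fx=2.4,fy=2.4,interpolation=cv2.INTER_CUBIC) for x in(a,b)]
ps=proj(s,[[*p[0][:2],p[0][2]-.03]])[0].astype(int);print(ps,p[0])
u,v=ps;S=lambda f:cv2.resize(cv2.imread(f)[v-30:v+60,u-50:u+50],(200,180),interpolation=cv2.INTER_CUBIC)
k=cv2.resize(cv2.imread("pics/s6.png")[v-45:v+45,u-35:u+30],(208,288),interpolation=cv2.INTER_CUBIC)
k=cv2.copyMakeBorder(k,0,a.shape[0]-288,0,0,0);out=np.hstack([a,b,k]);cv2.imwrite("pics/cmp.png",out);print(out.shape)
```

```text
deck xy -0.068 0.0901 z 0.2186 F [-0.8  0.7 -2.6] w 0.011205622324023974 t 22.2
turn [-0.0001 -0.0013 -0.0011] shift [-0.004  -0.1979 -0.0014]
[232 171] [0.46920493 0.08801227 0.2186224 ]
(360, 784, 3)
```

View pics/cmp.png

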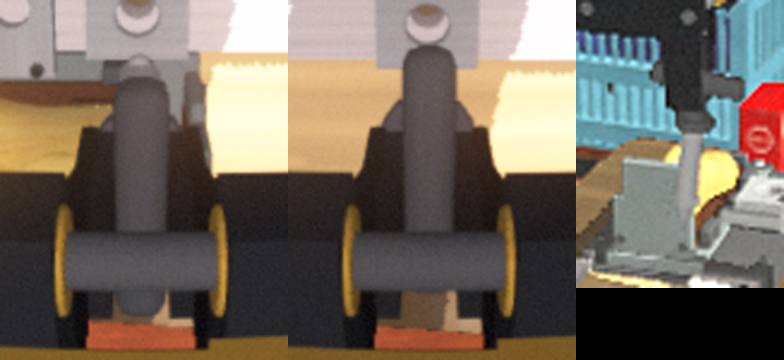

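The last two panels show the bar about 14 px nearer the camera than on the first grip, and the shank is no longer visible. So the pin has tilted about the closing axis, and I'll measure that.

Run:
```python
from h import *
s=camera("scene");st=read_state();tcp=np.array(st["ee_pos"])
n=np.array([*ey,0])
def pl(u,v):
    o,d=ray(s,np.array(float(u)),np.array(float(v)));t=((tcp-o)@n)/(d@n);q=o+d*t-tcp;return np.array([q[:2]@ex,q[2]]).round(4)
print("collar",pl(232.6,164),"tip",pl(231.4,195.4))
# shank mask row by row in scene image
im=cv2.imread("pics/s6.png").astype(int)
for v in range(164,200,3): print(v,[tuple(im[v,u]) for u in range(226,240,2)])
print("vert",proj(s,[tcp+[0,0,dz] for dz in(0,-.03,-.074)]))
w=camera("wrist");p=(tcp,np.array(st["eef_rot"]))
# bar near end on plane y=tcp : from wrist, w2 pixel (200+140/2.4,170+80/2.4), now (200+142/2.4,170+47/2.4)
for u,v in((258.3,203.3),(259,189.6)):
    o,d=ray(w,np.array(u),np.array(v),p)
    for z in(tcp[2]+.020,tcp[2]+.027,tcp[2]+.035):
        q=o+d*((z-o[2])/d[2])-tcp;print("barend",round(z-tcp[2],3),(q[:2]@ex).round(4),(q[:2]@ey).round(4))
```

```text
collar [-0.0001 -0.0135] tip [ 0.0036 -0.0825]
164 [(np.int64(194), np.int64(176), np.int64(113)), (np.int64(58), np.int64(61), np.int64(74)), (np.int64(79), np.int64(77), np.int64(78)), (np.int64(78), np.int64(79), np.int64(78)), (np.int64(77), np.int64(75), np.int64(78)), (np.int64(76), np.int64(78), np.int64(75)), (np.int64(73), np.int64(75), np.int64(80))]
167 [(np.int64(186), np.int64(172), np.int64(120)), (np.int64(214), np.int64(198), np.int64(131)), (np.int64(92), np.int64(101), np.int64(105)), (np.int64(117), np.int64(118), np.int64(118)), (np.int64(105), np.int64(109), np.int64(111)), (np.int64(105), np.int64(104), np.int64(99)), (np.int64(135), np.int64(124), np.int64(83))]
170 [(np.int64(58), np.int64(91), np.int64(129)), (np.int64(82), np.int64(92), np.int64(96)), (np.int64(142), np.int64(146), np.int64(145)), (np.int64(161), np.int64(164), np.int64(163)), (np.int64(157), np.int64(161), np.int64(161)), (np.int64(131), np.int64(130), np.int64(119)), (np.int64(163), np.int64(151), np.int64(91))]
173 [(np.int64(108), np.int64(205), np.int64(240)), (np.int64(153), np.int64(2
[... 2471 characters left out ...]
(98), np.int64(146)), (np.int64(53), np.int64(79), np.int64(122)), (np.int64(92), np.int64(98), np.int64(104))]
197 [(np.int64(135), np.int64(147), np.int64(138)), (np.int64(141), np.int64(146), np.int64(138)), (np.int64(126), np.int64(133), np.int64(129)), (np.int64(162), np.int64(164), np.int64(156)), (np.int64(86), np.int64(104), np.int64(123)), (np.int64(101), np.int64(106), np.int64(108)), (np.int64(134), np.int64(132), np.int64(132))]
vert [[232.46148012 157.58215484]
 [232.69372353 171.72741758]
 [233.02353502 191.8152647 ]]
barend 0.02 -0.0305 0.001
barend 0.027 -0.0331 0.001
barend 0.035 -0.0361 0.001
barend 0.02 -0.0379 0.0013
barend 0.027 -0.0401 0.0013
barend 0.035 -0.0427 0.0013
```

Call:
play_rows:
  increments: "0 0 0 -0.004 -0.05 -0.002 0;0 0 0 -0.004 -0.1 -0.002 0;0 0 0 -0.004 -0.15 -0.002 0;0 0 0 -0.004 -0.198 -0.002 0;0 0 0 -0.004 -0.198 -0.002 0;0 0 0 -0.004 -0.198 -0.002 0;0 0 0 -0.004 -0.198 -0.002 0;0 0 0 -0.004 -0.198 -0.002 0"

```text
time: 23.2
ee_pos: [0.5401, -0.0952, 0.2218]
eef_rot: [-0.172, 0.985, -0.0, -0.0]
ft_force: [-0.5, -0.0, -1.9]
width: 0.0116
grip_force: 49.9
```

Run:
```python
from h import *
st=read_state();tcp=np.array(st["ee_pos"]);print(tcp)
s,p=snap("scene","pics/s7.png")
im=cv2.imread("pics/s7.png").astype(int);bg=cv2.imread("pics/s6.png").astype(int)
d=np.abs(im-bg).max(2)
V=proj(s,[tcp+[0,0,-z] for z in(-.01,0.01,.02,.03,.04,.05,.06,.07,.074)]);print(V.round(1))
for (u,v),z in zip(V,(-.01,.01,.02,.03,.04,.05,.06,.07,.074)):
    v=int(round(v));r=range(int(u)-9,int(u)+10);print(z,v,int(u)-9,"|"," ".join("%d"%im[v,k].mean() for k in r),"|"," ".join("%d"%d[v,k] for k in r))
im2=cv2.imread("pics/s2.png").astype(int);t2=np.array([.4739,.0906,.1982])
for z in(.02,.03,.04,.05,.06,.07):
    u,v=proj(s,[t2-[0,0,z]])[0];v=int(round(v));print("s2",z,u.round(1),v,int(u)-8,"|"," ".join("%d"%im2[v,k].mean() for k in range(int(u)-8,int(u)+9)))
```

```text
[ 0.54011725 -0.09520326  0.22176846]
[[256.7 122.5]
 [256.7 130.8]
 [256.7 134.9]
 [256.6 139. ]
 [256.6 143. ]
 [256.6 147. ]
 [256.6 151. ]
 [256.5 155. ]
 [256.5 156.6]]
-0.01 122 247 | 115 86 55 57 37 44 38 35 36 40 45 39 45 79 99 94 94 97 98 | 112 89 8 89 121 155 187 184 182 167 164 177 175 145 109 84 80 47 89
0.01 131 247 | 136 139 142 155 182 166 56 66 70 78 101 115 116 82 76 89 149 155 141 | 8 3 7 5 3 6 122 139 104 106 83 57 69 109 101 81 14 5 5
0.02 135 247 | 136 137 138 155 179 173 139 162 152 145 150 132 111 96 146 154 157 151 145 | 4 3 5 4 7 4 6 18 49 40 43 51 72 84 11 4 1 6 3
0.03 139 247 | 135 132 132 159 182 173 123 115 159 182 218 235 227 141 146 165 178 179 182 | 3 8 9 6 5 4 26 89 58 70 109 134 127 13 11 6 6 3 2
0.04 143 247 | 140 137 144 157 183 173 145 143 164 204 228 225 151 178 173 172 181 168 143 | 5 7 1 3 6 9 12 59 61 91 118 115 61 9 6 8 2 7 5
0.05 147 247 | 143 148 142 159 181 167 107 154 182 217 232 229 164 174 153 134 160 155 152 | 1 10 8 2 5 9 87 61 57 95 107 104 20 3 6 6 3 5 6
0.06 151 247 | 144 141 140 155 180 163 141 162 200 225 229 154 155 166 164 146 
[... 203 characters left out ...]
 17 6 2
0.074 157 247 | 142 145 149 95 94 124 142 153 180 183 89 96 91 108 101 105 110 151 206 | 70 53 14 11 11 36 119 136 153 132 19 19 22 10 3 15 5 4 2
s2 0.02 230.1 176 222 | 118 105 133 129 131 150 161 167 166 166 154 129 121 124 123 127 123
s2 0.03 230.1 181 222 | 127 130 136 116 113 128 154 167 169 161 157 132 106 128 127 124 123
s2 0.04 230.2 185 222 | 115 114 111 119 121 137 160 168 167 165 161 133 104 117 123 121 121
s2 0.05 230.3 190 222 | 120 120 122 123 122 130 159 167 164 168 159 132 107 122 125 128 129
s2 0.06 230.4 194 222 | 122 123 122 120 125 152 159 166 167 165 159 151 121 62 72 76 80
s2 0.07 230.5 199 222 | 123 124 116 122 122 119 128 148 159 150 136 117 122 128 132 122 85
```

Call:
play_rows:
  increments: "0 0.05 0 -0.0025 -0.0015 0 0;0 0.105 0 -0.0025 -0.0015 0 0;0 0.105 0 -0.0025 -0.0015 0 0;0 0.105 0 -0.0025 -0.0015 0 0"

```text
time: 23.65
ee_pos: [0.5433, -0.0963, 0.2217]
eef_rot: [-0.172, 0.984, -0.009, -0.051]
ft_force: [0.1, 0.1, -2.1]
width: 0.0111
grip_force: 49.9
```

```bash
cat > m.py <<'E'
from h import *
import sys
st=read_state();tcp=np.array(st["ee_pos"]);print(tcp,st["eef_rot"])
s,p=snap("scene",sys.argv[1])
im=cv2.imread(sys.argv[1]).astype(int);bg=cv2.imread("pics/s6.png").astype(int);d=np.abs(im-bg).max(2)
for z in(.02,.03,.04,.05,.06,.07):
    u,v=proj(s,[tcp-[0,0,z]])[0];v=int(round(v));r=range(int(u)-9,int(u)+10);print(z,u.round(1),int(u)-9,"|"," ".join("%d"%d[v,k] for k in r))
E
python3 m.py pics/s8.png
```

```text
[ 0.54332269 -0.09628032  0.22168367] [-0.17184975  0.9837628  -0.00868549 -0.05101945]
0.02 255.8 246 | 9 1 3 4 3 7 7 5 10 50 59 50 45 42 62 8 10 1 7
0.03 255.8 246 | 8 5 3 5 3 7 5 5 6 48 61 102 134 142 22 8 6 7 5
0.04 255.8 246 | 2 5 3 7 3 7 7 30 127 50 65 106 123 107 23 6 6 6 6
0.05 255.7 246 | 3 7 7 9 5 4 4 19 140 64 56 91 113 115 18 9 3 5 5
0.06 255.7 246 | 88 92 104 64 10 9 4 21 118 56 28 65 78 88 23 16 5 3 1
0.07 255.7 246 | 85 85 93 67 11 11 3 8 56 123 152 189 191 135 30 21 14 10 9
```

Call:
play_rows:
  increments: "0 0 0 -0.0035 0 0.04 0;0 0 0 -0.0055 0 0.0597 0;0 0 0 -0.0065 0 0.0696 0;0 0 0 -0.0075 0 0.0796 0;0 0 0 -0.008 0 0.0845 0;0 0 0 -0.008 0 0.0845 0"

```text
time: 24.3
ee_pos: [0.5424, -0.0976, 0.137]
eef_rot: [-0.171, 0.984, -0.009, -0.052]
ft_force: [-0.6, -0.0, -1.5]
width: 0.0115
grip_force: 49.9
```

```bash
python3 -c "
from h import *
s=read_state();print(s['ee_pos'],s['ft_force'],s['torque'])
q=R.from_quat(s['eef_rot']);print(q.inv().apply([.5425,-.0960,.115]-np.array(s['ee_pos'])))"
```

```text
[ 0.54236574 -0.0975767   0.13702364] [-0.57072558 -0.01594251 -1.5070941 ] [ 0.14197045 -0.25346766  0.02205162]
[-0.00295587  0.00144156  0.02183413]
```

Call:
play_rows:
  increments: "0 0 0 -0.001 0.0005 0.008 0;0 0 0 -0.002 0.001 0.016 0;0 0 0 -0.0025 0.001 0.02 0;0 0 0 -0.003 0.001 0.024 0;0 0 0 -0.003 0.001 0.026 0"

```text
time: 24.8
ee_pos: [0.5425, -0.0966, 0.1107]
eef_rot: [-0.171, 0.984, -0.009, -0.051]
ft_force: [-0.2, -0.8, 1.3]
width: 0.0116
grip_force: 49.9
```

Call:
play_rows:
  increments: "0 0 0 0 0 0.003 0;0 0 0 -0.0005 0 0.006 0;0 0 0 -0.001 0 0.009 0;0 0 0 -0.0012 0 0.012 0"

```text
time: 25.2
ee_pos: [0.5423, -0.0965, 0.0986]
eef_rot: [-0.171, 0.984, -0.009, -0.052]
ft_force: [0.5, -0.5, 3.0]
width: 0.0116
grip_force: 49.9
```

Call:
play_rows:
  increments: "0 0 0 -0.0004 0 0.004 0;0 0 0 -0.0008 0 0.008 0;0 0 0 -0.0012 0 0.012 0;0 0 0 -0.0014 0 0.014 0;0 0 0 -0.0014 0 0.014 0"

```text
time: 25.7
ee_pos: [0.5425, -0.0966, 0.0872]
eef_rot: [-0.171, 0.984, -0.01, -0.052]
ft_force: [-9.1, 0.6, 29.2]
width: 0.0117
grip_force: 49.9
```

Call:
play_rows:
  increments: "0 0 0 0 0 -0.0025 0;0 0 0 0 0 -0.0025 0.2;0 0 0 0 0 -0.0025 0.5;0 0 0 0 0 -0.0025 0.5;0 0 0 0 0 -0.0025 0.5;0 0 0 0.003 0 -0.03 0.5;0 0 0 0.006 0 -0.06 0.5;0 -0.105 0 0.008 0 -0.08 0.3"

```text
time: 26.5
ee_pos: [0.5443, -0.0944, 0.1663]
eef_rot: [-0.173, 0.985, 0.001, 0.001]
ft_force: [-0.1, 0.6, 0.5]
width: 0.0396
grip_force: 0.0
```

```bash
python3 -c "
from h import *
s=read_state();print(s['ee_pos'],s['ft_force'])
to([.5397,-.0970,.125],Y+np.pi)
c,p=snap('scene','pics/s9.png');im=cv2.imread('pics/s9.png');bg=cv2.imread('pics/s6.png')
h=np.array([.5397,-.097,0]);E=np.array([*ex,0])
print(proj(c,[h+[0,0,.110],h+[0,0,.079],h+[0,0,.110]-E*.03,h+[0,0,.110]+E*.03]))
d=np.abs(im.astype(int)-bg).max(2)[145:200,225:290]
for r in range(0,50,2): print(145+r,''.join('#' if x>40 else '.' for x in d[r]))
"
```

```text
[ 0.54426552 -0.09437585  0.16634854] [-0.13936202  0.63341585  0.53160903]
turn [0.0016 0.0026 0.0024] shift [ 0.0053 -0.001   0.0413]
[[257.02107128 171.03788569]
 [256.94561738 182.76441916]
 [269.0743535  172.38243256]
 [245.11243938 169.70947459]]
145 ##.###.####.###.......################...........................
147 ###############.......##########.................................
149 ###################...##########.................................
151 #######################.########.................................
153 ################################.................................
155 #########################........................................
157 #############........###.........................................
159 #############....................................................
161 ...###########...................................................
163 ...#############.................................................
165 ...#############.................................................
167 .....########....................................................
169 ...
[... 202 characters left out ...]

175 ###.#######..............####################.........#.#########
177 ###########..#................#..######.###.............#########
179 .....######..##...............###.#.............................#
181 .....######...###.............######.............................
183 ....#######...###........#############...........................
185 ....######.....###.......########....#..........................#
187 ....#######...................######........................#####
189 ....#######..#####........................................#######
191 .......................................................##########
193 ........#............................................############
```

Call:
play_rows:
  increments: "0 0 0 0.005 -0.001 0.02 0;0 0 0 0.005 -0.001 0.041 0;0 0 0 0.005 -0.001 0.046 0;0 0 0 0.005 -0.001 0.05 0;0 0 0 0.005 -0.001 0.053 0;0 0 0 0.005 -0.001 0.054 0"

```text
time: 27.15
ee_pos: [0.5385, -0.0989, 0.1113]
eef_rot: [-0.171, 0.985, -0.0, 0.0]
ft_force: [-0.3, -1.0, 0.6]
width: 0.0012
grip_force: 0.0
```

Call:
play_rows:
  increments: "0 0 0 0 0 0.002 0;0 0 0 0 0 0.003 0;0 0 0 0 0 0.004 0;0 0 0 0 0 0.004 0"

```text
time: 27.55
ee_pos: [0.5394, -0.0991, 0.1103]
eef_rot: [-0.171, 0.985, -0.001, 0.001]
ft_force: [-9.7, 0.3, 26.7]
width: 0.0008
grip_force: 13.4
```

Call:
play_rows:
  increments: "0 0 0 0 0 -0.02 0;0 0 0 0 0 -0.06 0;0 0 0 0 0 -0.1 0;0 0 0 0 0 -0.14 0;0 0 0 0 0 -0.14 0;0 0 0 0 0 -0.14 0"

```text
time: 28.15
ee_pos: [0.5386, -0.0991, 0.2479]
eef_rot: [-0.171, 0.985, -0.001, 0.001]
ft_force: [0.0, -0.3, 0.5]
width: 0.0006
grip_force: 0.0
```

```bash
python3 -c "
from h import *
c,p=snap('scene','pics/s10.png');im=cv2.imread('pics/s10.png');b=cv2.imread('pics/s9.png')
print(read_state()['ee_pos'])
d=np.abs(im.astype(int)-b).max(2)[160:190,235:280]
print((d>40).sum())
w,p=snap('wrist','pics/w10.png')
h=cv2.cvtColor(cv2.imread('pics/s10.png'),cv2.COLOR_BGR2HSV)
m=(((h[...,0]<5)|(h[...,0]>175))&(h[...,1]>180)&(h[...,2]>100)).astype(np.uint8)[145:190,240:280]
print(cv2.boundingRect(m));K=np.array([.639,-.2412,0]);print(proj(c,[K,K+[0,0,.084]]))
print(close_job())"
```

```text
[ 0.53795849 -0.09908282  0.24666958]
4
(8, 7, 20, 28)
[[257.42142931 183.06378429]
 [257.61234093 155.34786358]]
the job is handed in; nothing more can be done
None
```

I handed the job in at about 28 s of robot time; no verdict came back. My last readings show the carton upright on the bench, the carrier against the bed's end stop with the last in its seat when last viewed, and the pin pressed home in the bed's bracket.

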